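# Clamp the mixer down and hold the hardener flask in its sprung ring

## Robot

A 6-joint arm with a two-finger parallel gripper is mounted at the origin on the work surface. World frame = base frame: x ahead of the robot, y to its left, z up, the work surface at z = 0. Lengths are in m, angles in rad, forces in N, time in s.
With the tool pointing down it reaches from about 0.4 to 0.825 m from the base axis. Payload 7 kg.
Tool frame: the origin (TCP) lies at the very end of the fingers, on their centre line; the grasp point (between the pads) lies arm.hold_point_z behind it (arm.hold_point_z is the distance from the TCP to the grasp point, in m); z points along the fingers, y is the line along which they close (so a half turn about z gives the same grasp; the last joint's range is limited). The gripper opens to 88 mm and grips with 3 to 60 N. Pads are 19 mm wide; open, the fingers measure 130 mm over their backs; the gripper's body (78 mm by 193 mm) begins 47 mm behind the grasp point.
Start: joints at [0.288, 0.359, 0.012, 0, -1.224, -0.288], TCP at [0.675, -0, 0.227] pointing down, gripper open.
Joint ranges: [-3.07, 3.07], [-1.43, 2.12], [-1.02, 1.25], [-3.03, 1.67], [-3.05, -0], [-3.03, 3.03]. Speed limits (rad/s): [2.39, 2.39, 3.01, 3.14, 3.14, 3.14].

## Interface

Orientations are given as [roll, pitch, yaw] about the fixed x, y, z axes, in that order (R = Rz(yaw) Ry(pitch) Rx(roll)).
In Python, from station import arm gives the robot as it stands.
- The arm moves only by the tool tcp_steps, called by a JSON object that holds its "method" and its "body", one argument or row to a line. Schema: {"type":"object","properties":{"steps":{"type":"array","items":{"type":"number"},"minItems":5,"maxItems":100},"grip_force":{"type":"number"},"only":{"type":"string"},"quiet":{"type":"boolean"},"lines":{"type":"string"}},"required":["steps"],"additionalProperties":false}. steps is one flat list of numbers that holds 1 to 20 rows one after another, with no inner brackets; each row has 5 numbers: the finger opening in m, then dx, dy, dz in m, then a turn about the tool's z in rad; each row is the pose to reach, as a shift and turn from the pose commanded when the call began, along the tool's axes at that moment; what a row does not reach only later rows make up. A row lasts 1/12 s, in which the tool goes at most 0.0417 m and 0.125 rad, less where a joint would pass 70% of its speed; a pose out of reach is approached as far as the arm can. The fingers move at their own pace and stop on an object; grip_force is the grip in N (left out, the last holds). Time passes only in rows, so rows that do not move let the fingers close. The tool returns the time, the measured TCP pose, the force, the opening and the grip force at its end. only (a regular expression) keeps the lines of the reply that match it, lines (a string "A,B") keeps lines A to B, and quiet returns only ok. Input that does not fit is refused with a message, and nothing moves.
- arm.get_state(): the state, without advancing time (a new reading comes with each control period).
- arm.grab_frame(name): name is "scene" or "side" or "wrist"; returns the picture (384x512x3 uint8, red, green, blue); there is no depth.
- arm.camera_params(name): a dict with "fx", "fy", "cx", "cy" (pixels), "D" ([k1, k2, p1, p2, k3] as OpenCV has them; the pictures are not rectified), "T" (4x4, takes a point from camera to world coordinates); the wrist camera has in their place "hand_eye" (4x4, takes a point from camera to tool coordinates, whose origin is the TCP and whose axes are the flange's). Camera axes: x right, y down, z forward; pixel columns grow to the right and rows downward; lengths in m; the calibration is good to about 2 mm. A picture is of the moment at which its call begins: read the wrist's pose just before it. camera_params takes no time and is no camera call.
- arm.job_done(): hands the job in; it is judged then, once.
The state is a dict: "t": time; "q": joint angles; "qd": joint speeds; "joint_efforts": joint torques, N m; "eef_pos": TCP position; "ee_rot": TCP orientation; "force": force on the tool from outside, world axes, zero at the start; "moment": the same for the moment, N m; "width": finger opening in m; "gripper_force": force on a finger pad.
Only numpy, scipy, OpenCV 4.12 (cv2) and the standard library are available. Lean on these libraries where they do the work, as an engineer would, in place of code of your own. Each camera call takes 0.05 s, during which the arm holds its last target. There are 200 camera calls.

## Task

Move the red spring clamp from its little stand to the mixer's upright fin, pushed fully down over the fin's top edge near the middle and let go, so that the mixer cannot walk. Then take the round amber flask and press it upright into the mixer's orange sprung ring, all the way down to the ring's stop, and keep holding it down there: the program finishes while the arm is still pressing. Do not tip the flask, and leave the other things on the bench where they are.

Things in the scene. Friction and masses are not known exactly. Their poses are not given: they have to be found in the camera images.
- clamp: red spring clamp like a big clothes peg, 70 g, clipped at the start over the stand's upright plate, jaws down. Origin on the pivot axis, between the halves; x along the pivot (24 mm wide), z up, y across the plate, the way it opens. Jaws reach 36 mm below the origin. The pivot barrel (radius 5 mm) rests on the plate's edge, so a clamp fully on has its origin 5 mm above that edge.
- clamp_grip (a point): point of the clamp 34 mm above its origin, midway between the two flat handles: the place to squeeze from above, along y. The handles rise 14 mm more and spread like a V, 47 mm over the outsides at the top; squeezed to the stop they are parallel and 24 mm over the outsides. Fixed to one half, which leans 0.22 rad when squeezed evenly.
- clamp_arm (a joint): opening of the clamp's hinge, rad: about 0 closed on a 6 mm plate (inner faces parallel), 0.44 squeezed to the stop, jaw tips about 22 mm apart; sprung shut, 6 to 12 N on the handles opens it fully.
- stand: fixed wooden stand, 90 x 60 x 12 mm, with an upright aluminium plate along its x axis, 60 mm long, 6 mm thick, top edge 60 mm above the bench. Origin: centre of the underside. The clamp's y axis lies across the plate.
- mixer: fixed press-to-run mixer on a grey board 150 x 250 x 12 mm; black round motor housing (radius 56 mm, top 32 mm above the bench) with a blue band. Origin: on the bench, on the ring's axis; z up. The fin stands 120 mm away on its -y side.
- fin_edge (a point): middle of the top edge of the mixer's upright fin (blue and steel layers, together 6 mm thick), 75 mm above the bench. The fin runs 70 mm along this frame's x, its thickness is along y; the bottom 63 mm below at the board's top.
- ring_centre (a point): centre of the orange ring, 60 mm above the bench when up; moves down with it. Ring of round bar: bar radius 5 mm, 36 mm from the axis to the bar's middle, 62 mm clear inside. The seated flask's underside is about 9 mm below this point.
- ring (a joint): how far the sprung ring is pressed down, m: 0 up, 0.020 at its stop. The spring needs about 4 N to start and 12 N at the stop; the flask's own weight does not press it down.
- flask: round amber flask, about 250 g, standing on its flat foot. Origin: centre of the underside; z up. Ball-shaped belly of radius 38 mm centred 32 mm up, neck 24 mm thick, white screw cap 34 mm in diameter from 84 to 110 mm above the underside: grip the cap.
- blue_can: bystander: blue can, radius 40, 100 mm high; origin at the underside
- putty_jar: bystander: grey jar with yellow lid, radius 35, 70 mm high; origin at the underside
- green_bottle: bystander: green bottle, radius 27, 150 mm high; origin at the underside
- disc_stack: bystander: stack of brown abrasive discs, radius 55, 18 mm high; origin at the underside
- pad: bystander: black rubber polishing pad, radius 25, 22 mm high; origin at the underside
- sample: bystander: stone sample, 90 x 60 x 20 mm; origin at the underside
- filler_knife: bystander: filler knife lying on the bench

How it is judged:
On the way, in this order (a step that is already met when the one before it is completed fails the run):
1. the clamp is fully on the mixer's fin, closed and let go (x of clamp in the frame of fin_edge between -0.024 and 0.024 m and y of clamp in the frame of fin_edge between -0.005 and 0.005 m and z of clamp in the frame of fin_edge between 0 and 0.012 m and angle between clamp's own z axis and vertical below 0.15 rad and value of joint clamp_arm below 0.08 rad and contact force between clamp and mixer above 1 N and contact force between clamp and the arm below 0.2 N and contact force between clamp and the fingers below 0.2 N), for 0.3 s.
2. the flask sits upright in the ring, pressed down by the arm (value of joint ring above 0.016 m and horizontal distance between flask and ring_centre below 0.007 m and angle between flask's own z axis and vertical below 0.15 rad and contact force between flask and mixer above 5 N and (contact force between flask and the fingers above 2 N or contact force between flask and the arm above 2 N) and contact force between mixer and the arm below 0.5 N and contact force between mixer and the fingers below 0.5 N), for 0.3 s.
At the end, for the whole second after the job is handed in: Clamp closed on the fin, released, upright within 0.15 rad, origin within 24 mm along, 5 mm across and 12 mm above the edge's middle. Ring down over 16 of 20 mm under the flask, which the robot holds, over 5 N, within 7 mm of the axis and 0.15 rad of upright; robot not touching the mixer (all of step 1 and all of step 2); the arm keeps its last pose, push and grip.
It fails at once if the flask is tipped by more than 0.6 rad (angle between flask's own z axis and vertical above 0.6 rad).
It fails at once if a bystander is moved by more than 30 mm (distance of any of blue_can, putty_jar, green_bottle, disc_stack, pad, sample, filler_knife from where it was at the start of the episode above 0.03 m).
It also fails if it takes over 72 s, if anything falls off the work surface, if the arm or the gripper's body presses on something with over 40 N, if the wrist force passes 120 N, or if a joint passes its speed limit or range.

## Working session

There is one attempt and no reset: what is moved stays moved. The work goes in short steps, Python scripts to look and compute and a tool call to move; the robot and the scene stay as the last step left them, time stands still between calls to the robot, and variables do not carry over. Pictures are saved under pics/ and viewed, at most 11 in all, crops included, and the job is handed in when it is done.

```bash
ls; mkdir -p pics
```

Run:
```python
from station import arm
import cv2,numpy as np
s=arm.get_state();print(s['t'],s['eef_pos'],s['ee_rot'],s['width'],arm.hold_point_z)
a=arm.grab_frame("scene");b=arm.grab_frame("side");w=arm.grab_frame("wrist")
np.savez('f0.npz',scene=a,side=b,wrist=w)
for n,i in(("scene",a),("side",b),("wrist",w)):
    cv2.imwrite(f"pics/{n}0.png",i[...,::-1])
    p=arm.camera_params(n);print(n,{k:np.round(v,4).tolist() for k,v in p.items()})
```

```text
pics
station.py
0.0 [ 6.74492919e-01 -3.85211190e-05  2.25626690e-01] [ 3.13991788e+00 -1.45381687e-04 -1.57093494e+00] 0.08768673391797704 0.0188
scene {'fx': 454.2559, 'fy': 454.2559, 'cx': 247.9777, 'cy': 194.5575, 'D': [0.0442, 0.0, 0.0, 0.0, 0.0], 'T': [[0.0588, 0.8608, -0.5056, 1.2039], [0.9983, -0.0479, 0.0345, 0.0225], [0.0055, -0.5068, -0.8621, 1.1677], [0.0, 0.0, 0.0, 1.0]]}
side {'fx': 451.373, 'fy': 451.373, 'cx': 252.3224, 'cy': 196.7646, 'D': [0.0094, 0.0, 0.0, 0.0, 0.0], 'T': [[0.8847, -0.3154, 0.3433, 0.0901], [-0.4656, -0.5608, 0.6846, -0.8256], [-0.0234, -0.7655, -0.643, 0.9249], [0.0, 0.0, 0.0, 1.0]]}
wrist {'fx': 337.0955, 'fy': 337.0955, 'cx': 256.6787, 'cy': 191.0173, 'D': [-0.0941, 0.0, 0.0, 0.0, 0.0], 'hand_eye': [[0.0011, -0.9599, -0.2803, 0.0748], [1.0, 0.0012, 0.0, -0.0], [0.0003, -0.2803, 0.9599, -0.1575], [0.0, 0.0, 0.0, 1.0]]}
```

View pics/scene0.png

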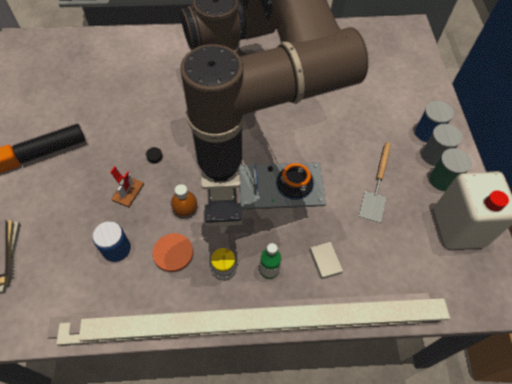

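View pics/side0.png

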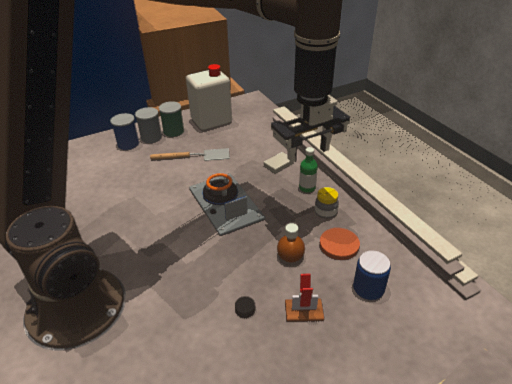

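The scene view shows the clamp and stand at (123,185), the flask at (183,200), the fin at (250,183) and the ring at (296,180). In the side view they are at (306,290), (292,240), (235,207) and (219,182).

Create h.py:
```python
import numpy as np,cv2
from station import arm
from scipy.spatial.transform import Rotation as Ro
def cam(n,s=None):
    p=arm.camera_params(n);K=np.array([[p['fx'],0,p['cx']],[0,p['fy'],p['cy']],[0,0,1]])
    if n=='wrist':
        B=np.eye(4);B[:3,:3]=Ro.from_euler('xyz',s['ee_rot']).as_matrix();B[:3,3]=s['eef_pos'];T=B@np.array(p['hand_eye'])
    else:T=np.array(p['T'])
    return K,np.array(p['D'],float),T
def rays(c,px):
    K,D,T=c;u=cv2.undistortPoints(np.array(px,float).reshape(-1,1,2),K,D).reshape(-1,2)
    d=np.c_[u,np.ones(len(u))]@T[:3,:3].T
    return T[:3,3],d/np.linalg.norm(d,axis=1,keepdims=True)
def plane(c,px,z):
    o,d=rays(c,px);return o+d*((z-o[2])/d[:,2])[:,None]
def tri(c1,p1,c2,p2):
    A=np.zeros((3,3));b=np.zeros(3);os=[]
    for c,p in((c1,p1),(c2,p2)):
        o,d=rays(c,[p]);M=np.eye(3)-np.outer(d[0],d[0]);A+=M;b+=M@o;os.append((o,d[0],M))
    x=np.linalg.solve(A,b);return x,[round(np.linalg.norm(M@(x-o))*1000,1) for o,d,M in os]
def proj(c,P):
    K,D,T=c;I=np.linalg.inv(T);return cv2.projectPoints(np.array(P,float).reshape(-1,3),cv2.Rodrigues(I[:3,:3])[0],I[:3,3],K,D)[0].reshape(-1,2)
def mask(img,lo,hi,roi=None):
    m=cv2.inRange(cv2.cvtColor(img,cv2.COLOR_RGB2HSV),lo,hi)
    if roi: z=np.zeros_like(m);x0,y0,x1,y1=roi;z[y0:y1,x0:x1]=m[y0:y1,x0:x1];m=z
    return m
def blob(m):
    n,l,st,ce=cv2.connectedComponentsWithStats(m);i=1+np.argmax(st[1:,4]);return ce[i],st[i].tolist(),(l==i)
```

Run:
```python
from h import *
f=np.load('f0.npz');cs,cd=cam('scene'),cam('side')
H=lambda n,x,y:cv2.cvtColor(f[n],cv2.COLOR_RGB2HSV)[y,x].tolist()
print([H('scene',*p) for p in((116,171),(130,193),(296,168),(183,205),(181,189),(250,185))])
print([H('side',*p) for p in((306,285),(300,313),(219,180),(291,248),(292,230),(235,207))])
# coarse hand-picked points
print('clamp',tri(cs,(123,180),cd,(306,290)))
print('stand',plane(cs,[(127,192)],.012),plane(cd,[(304,310)],.012))
print('cap',tri(cs,(181,190),cd,(292,230)))
print('ring',tri(cs,(296,173),cd,(219,182)))
print('fin',plane(cs,[(246,170),(255,186)],.075))
```

Run:
```python
import cv2
a=cv2.imread('pics/scene0.png');b=cv2.imread('pics/side0.png')
import numpy as np
t=[cv2.resize(x,(400,300),interpolation=cv2.INTER_CUBIC) for x in (a[150:225,90:190],a[150:225,230:330],b[250:325,250:350],b[165:240,180:280])]
cv2.imwrite('pics/crops.png',np.vstack([np.hstack(t[:2]),np.hstack(t[2:])]))
```

```text
[[3, 230, 112], [13, 166, 95], [68, 41, 25], [14, 211, 133], [33, 25, 214], [60, 8, 122]]
[[2, 191, 107], [11, 151, 93], [9, 45, 40], [12, 195, 132], [32, 29, 226], [17, 29, 62]]
clamp (array([ 0.49555921, -0.28343293,  0.07540144]), [np.float64(0.5), np.float64(0.5)])
stand [[ 0.49755442 -0.28661228  0.012     ]] [[ 0.48846002 -0.29074532  0.012     ]]
cap (array([ 0.55586773, -0.11772718,  0.1024924 ]), [np.float64(1.6), np.float64(1.6)])
ring (array([0.49286671, 0.20877531, 0.06250914]), [np.float64(2.1), np.float64(2.1)])
fin [[0.48078789 0.06542775 0.075     ]
 [0.5361817  0.08772308 0.075     ]]
```

View pics/crops.png

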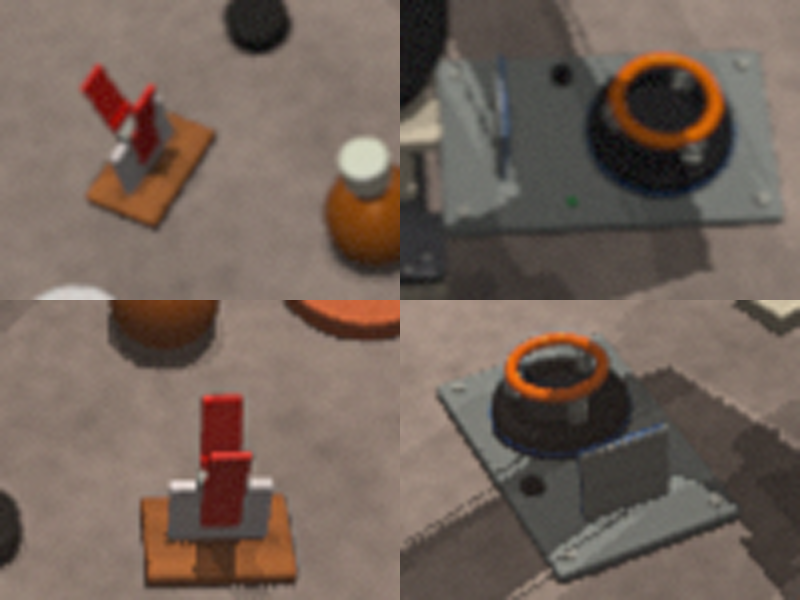

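The crops (4x) show the clamp open along the short axis of the stand. The stand's corners are clearly visible in both views, and so are the ring, the fin's top edge and the board's corners.

Run:
```python
from h import *
f=np.load('f0.npz');cs,cd=cam('scene'),cam('side')
C=lambda p,o:[(o[0]+(x+.5)/4-.5,o[1]+(y+.5)/4-.5) for x,y in p]
def ang(a,b):d=b-a;return round(np.arctan2(d[1],d[0]),3),round(np.linalg.norm(d[:2]),4)
P=plane(cs,C([(88,200),(155,226),(215,130)],(90,150)),.010);print('stand sc',P.round(4).tolist(),ang(P[0],P[1]),ang(P[1],P[2]),'ctr',(P[0]+P[2])/2)
Q=plane(cd,C([(141,498-300),(295,278),(145,285),(284,497-300)],(250,250)),.0);Q2=plane(cd,C([(141,198),(284,197)],(250,250)),.012);print('side',ang(Q[2],Q[1]),ang(Q2[0],Q2[1]),Q[[2,1]].round(4),Q2.round(4))
# plate top ends (z=.06)
P=plane(cd,C([(169,486-300),(272,483-300)],(250,250)),.06);print('plate',P.round(4).tolist(),ang(P[0],P[1]),P.mean(0))
# mixer
m=mask(f['side'],(5,180,140),(20,255,255),(200,165,240,195));
for n,c,roi in(('scene',cs,(270,155,325,205)),('side',cd,(195,165,245,200))):
    m=mask(f[n],(3,170,90),(22,255,255),roi);ce,st,l=blob(m)
    k=max(cv2.findContours(l.astype(np.uint8),0,1)[0],key=cv2.contourArea).reshape(-1,2)
    W=plane(c,k,.060);(x,y),r=cv2.minEnclosingCircle(W[:,:2].astype(np.float32));print('ring',n,st,x,y,r)
P=plane(cs,C([(440,222),(780,217),(770,50)],(230-100,150)),.012);print('board',P.round(4).tolist(),ang(P[0],P[1]),ang(P[1],P[2]))
P=plane(cd,C([(580,455-300),(668,427-300)],(180-100,165)),.075);print('fin',P.round(4).tolist(),ang(P[0],P[1]),P.mean(0))
P=plane(cs,C([(502,60),(506,178)],(230-100,150)),.075);print('finsc',P.round(4).tolist(),ang(P[0],P[1]),P.mean(0))
```

```text
stand sc [[0.5199, -0.3297, 0.01], [0.5445, -0.2796, 0.01], [0.4644, -0.2412, 0.01]] (np.float64(1.115), np.float64(0.0557)) (np.float64(2.694), np.float64(0.0888)) ctr [ 0.49218038 -0.28540375  0.01      ]
side (np.float64(-0.445), np.float64(0.0901)) (np.float64(-0.493), np.float64(0.088)) [[ 0.4388 -0.2892  0.    ]
 [ 0.5201 -0.328   0.    ]] [[ 0.4646 -0.241   0.012 ]
 [ 0.5421 -0.2827  0.012 ]]
plate [[0.4638, -0.2723, 0.06], [0.5179, -0.2995, 0.06]] (np.float64(-0.466), np.float64(0.0606)) [ 0.49083441 -0.28589632  0.06      ]
ring scene [283, 163, 28, 24, 230] 0.49457260966300964 0.2116910219192505 0.04075442627072334
ring side [206, 174, 26, 16, 152] 0.495151549577713 0.21279646456241608 0.04157934710383415
board [[0.5604, 0.0424, 0.012], [0.57, 0.2901, 0.012], [0.4231, 0.3036, 0.012]] (np.float64(1.532), np.float64(0.2478)) (np.float64(3.05), np.float64(0.1475))
fin [[0.4604, 0.0922, 0.075], [0.5302, 0.089, 0.075]] (np.float64(-0.046), np.float64(0.0698)) [0.49529229 0.09064095 0.075     ]
finsc [[0.4636, 0.0929, 0.075], [0.5629, 0.0891, 0.075]] (np.float64(-0.039), np.float64(0.0994)) [0.5132514  0.09100829 0.075     ]
```

{"method": "tcp_steps", "body": {
  "steps": [0.088,0.2857,0.183,0,-1.12,0.088,0.2857,0.183,0,-1.12,0.088,0.2857,0.183,0,-1.12,0.088,0.2857,0.183,0,-1.12,0.088,0.2857,0.183,0,-1.12,0.088,0.2857,0.183,0,-1.12,0.088,0.2857,0.183,0,-1.12,0.088,0.2857,0.183,0,-1.12,0.088,0.2857,0.183,0,-1.12,0.088,0.2857,0.183,0,-1.12,0.088,0.2857,0.183,0,-1.12,0.088,0.2857,0.183,0,-1.12],
  "grip_force": 20
}}

```text
t: 1.15
eef_pos: [0.4922, -0.2854, 0.2264]
ee_rot: [-3.141, 0.0, -0.454]
force: [-0.1, 1.3, 0.6]
width: 0.0876
gripper_force: 0.0
```

Run:
```python
from h import *
s=arm.get_state();w=arm.grab_frame("wrist");sc=arm.grab_frame("scene")
np.savez('f1.npz',wrist=w,scene=sc,pos=s['eef_pos'],rot=s['ee_rot'])
print(s['t'],s['eef_pos'],s['ee_rot'],s['q'])
cv2.imwrite('pics/w1.png',np.hstack([w,cv2.resize(sc[150:225,230:320],(288*384//384,384))])[...,::-1])
c=cam('wrist',s);print(proj(c,[[.4915,-.2857,.06],[.4915,-.2857,.012],[.4915+.027,-.2857-.013,.06],[.4915-.027,-.2857+.013,.06]]).round(1).tolist())
```

```text
1.15 [ 0.49219518 -0.28542261  0.22643003] [-3.14148269e+00  1.39521220e-04 -4.53703424e-01] [-1.81770183e-01  1.85408061e-01 -2.26463520e-01 -1.56472945e-04
 -1.15902961e+00  1.29892571e+00]
[[258.1, 172.9], [258.0, 163.1], [258.0, 142.5], [258.2, 201.8]]
```

View pics/w1.png

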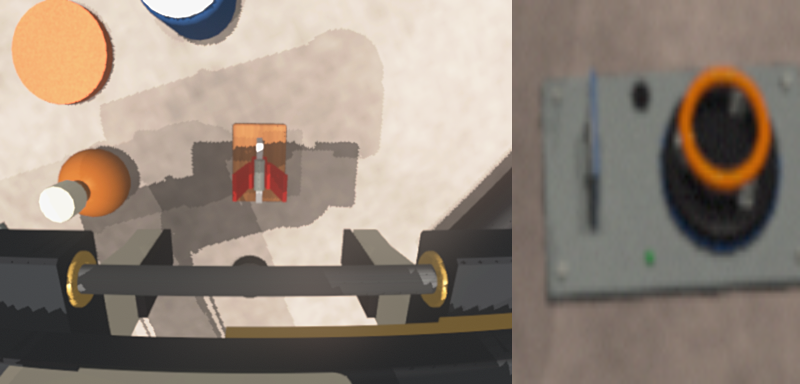

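The wrist view shows the plate vertical at column 260 (rows 140–203), aligned with the tool, with red handles at columns 233–287. It needs a small sideways correction and the clamp's position along the plate.

Run:
```python
from h import *
f=np.load('f1.npz');s=dict(eef_pos=f['pos'],ee_rot=f['rot']);c=cam('wrist',s)
m=mask(f['wrist'],(0,170,60),(7,255,255),(220,110,300,225))|mask(f['wrist'],(174,170,60),(180,255,255),(220,110,300,225))
R=Ro.from_euler('xyz',s['ee_rot']).as_matrix()
ys,xs=np.nonzero(m);print(xs.min(),xs.max(),ys.min(),ys.max())
def tool(px,z):return ((plane(c,px,z)-s['eef_pos'])@R).round(4).tolist()
for lo,hi in((xs.min(),xs.min()+3),(xs.max()-3,xs.max())):
    k=(xs>=lo)&(xs<=hi);y=ys[k];x=xs[k].mean();print('handle top',x,y.min(),y.max(),tool([(x,y.min()),(x,y.max())],.112))
# plate: low-sat bright pixels columns
hsv=cv2.cvtColor(f['wrist'],cv2.COLOR_RGB2HSV)
for r in(144,148,152,200):print(r,hsv[r,250:270,1].tolist())
print('plate mid',tool([(260,147),(260,200)],.06))
# mixer refine from scene
sc=f['scene'];cs=cam('scene')
C=lambda p:[(230+(x-512+.5)*90/288-.5,150+(y+.5)*75/384-.5) for x,y in p]
P=plane(cs,C([(551,297),(800-0,287),(543,78)]),.012);print('board',P.round(4).tolist(),np.arctan2(*(P[1]-P[0])[[1,0]]),np.arctan2(*(P[0]-P[2])[[1,0]]))
P=plane(cs,C([(594,72),(594,226)]),.075);print('fin',P.round(4).tolist(),P.mean(0),np.linalg.norm(P[1]-P[0]),np.arctan2(*(P[1]-P[0])[[1,0]]))
```

```text
233 285 164 200
handle top 234.38709677419354 174 200 [[0.0107, -0.0193, 0.1144], [-0.0119, -0.0197, 0.1144]]
handle top 283.962962962963 191 200 [[-0.0039, 0.0221, 0.1144], [-0.0119, 0.0223, 0.1144]]
144 [147, 146, 147, 149, 153, 129, 44, 2, 3, 1, 1, 0, 6, 41, 108, 132, 126, 116, 120, 125]
148 [119, 122, 119, 123, 128, 74, 23, 2, 0, 0, 1, 1, 7, 43, 102, 124, 117, 117, 115, 118]
152 [123, 125, 122, 121, 123, 111, 55, 24, 23, 22, 22, 20, 37, 80, 116, 123, 118, 115, 117, 118]
200 [129, 129, 127, 131, 127, 81, 28, 16, 16, 16, 17, 34, 83, 126, 131, 130, 132, 133, 132, 131]
plate mid [[0.0252, 0.0023, 0.1664], [-0.0286, 0.0025, 0.1664]]
board [[0.5689, 0.0485, 0.012], [0.5751, 0.2748, 0.012], [0.419, 0.0486, 0.012]] 1.5438203652362128 -0.0008329696581118482
fin [[0.4602, 0.0936, 0.075], [0.5615, 0.0868, 0.075]] [0.51088547 0.09021352 0.075     ] 0.10150770583798285 -0.0669369022065327
```

{"method": "tcp_steps", "body": {
  "steps": [0.088,0,0.0014,0.03,0,0.088,0,0.0014,0.06,0,0.088,0,0.0014,0.09,0,0.088,0,0.0014,0.12,0,0.088,0,0.0014,0.14,0,0.088,0,0.0014,0.146,0,0.088,0,0.0014,0.146,0,0.06,0,0.0014,0.146,0,0.045,0,0.0014,0.146,0,0.035,0,0.0014,0.146,0,0.028,0,0.0014,0.146,0,0.02,0,0.0014,0.146,0,0.015,0,0.0014,0.146,0,0.015,0,0.0014,0.146,0,0.015,0,0.0014,0.146,0,0.015,0,0.0014,0.146,0],
  "grip_force": 25
}}

```text
t: 2.58
eef_pos: [0.4926, -0.2877, 0.0823]
ee_rot: [3.141, -0.003, -0.45]
force: [-1.9, 1.4, 13.7]
width: 0.0332
gripper_force: 8.8
```

{"method": "tcp_steps", "body": {
  "steps": [0.01,0,0,0,0,0.01,0,0,0,0,0.01,0,0,0,0,0.01,0,0,0,0],
  "grip_force": 25
}}

```text
t: 2.92
eef_pos: [0.4933, -0.2877, 0.0828]
ee_rot: [-3.142, -0.004, -0.45]
force: [-2.0, 0.5, 13.1]
width: 0.0234
gripper_force: 25.0
```

{"method": "tcp_steps", "body": {
  "steps": [0.01,0,0,-0.001,0,0.01,0,0,-0.002,0,0.01,0,0,-0.003,0],
  "grip_force": 30
}}

```text
t: 3.17
eef_pos: [0.4911, -0.2869, 0.0835]
ee_rot: [-3.142, 0.001, -0.451]
force: [0.8, -0.8, -1.0]
width: 0.0238
gripper_force: 30.0
```

Run:
```python
from h import *
s=arm.get_state();a=arm.grab_frame("side");w=arm.grab_frame("wrist")
cv2.imwrite('pics/g1.png',np.hstack([cv2.resize(a[230:330,250:350],(380,380)),w[:380,100:400]])[...,::-1])
```

```text
(no output)
```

View pics/g1.png

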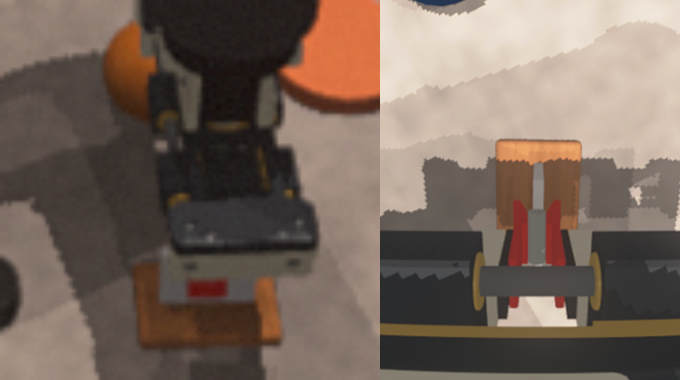

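The wrist view shows the clamp squeezed parallel between the pads and centred on the plate. Lifting now.

{"method": "tcp_steps", "body": {
  "steps": [0.01,0,0,-0.02,0,0.01,0,0,-0.05,0,0.01,0,0,-0.085,0,0.01,0,0,-0.12,0,0.01,0,0,-0.145,0,0.01,0,0,-0.155,0,0.01,0,0,-0.155,0,0.01,0,0,-0.155,0],
  "grip_force": 30
}}

```text
t: 3.93
eef_pos: [0.491, -0.2867, 0.2378]
ee_rot: [-3.141, 0.001, -0.451]
force: [0.7, 0.6, -0.7]
width: 0.0233
gripper_force: 30.0
```

Run:
```python
from h import *
s=arm.get_state();R=Ro.from_euler('xyz',s['ee_rot']).as_matrix()
print(R.T@(np.array([.52,.02,.24])-s['eef_pos']),s['ee_rot'])
```

```text
[-0.10755337 -0.28863705 -0.0019791 ] [-3.14108485e+00  6.71206244e-04 -4.51063455e-01]
```

{"method": "tcp_steps", "body": {
  "steps": [0.01,-0.228,-0.308,0,-0.4,0.01,-0.228,-0.308,0,-0.4,0.01,-0.228,-0.308,0,-0.4,0.01,-0.228,-0.308,0,-0.4,0.01,-0.228,-0.308,0,-0.4,0.01,-0.228,-0.308,0,-0.4,0.01,-0.228,-0.308,0,-0.4,0.01,-0.228,-0.308,0,-0.4,0.01,-0.228,-0.308,0,-0.4,0.01,-0.228,-0.308,0,-0.4,0.01,-0.228,-0.308,0,-0.4,0.01,-0.228,-0.308,0,-0.4],
  "grip_force": 30
}}

```text
t: 4.93
eef_pos: [0.4194, 0.0897, 0.2369]
ee_rot: [3.14, 0.003, -0.049]
force: [0.1, -0.1, -1.2]
width: 0.0237
gripper_force: 30.0
```

Run:
```python
from h import *
s=arm.get_state();w=arm.grab_frame("wrist");a=arm.grab_frame("side")
np.savez('f2.npz',wrist=w,side=a,pos=s['eef_pos'],rot=s['ee_rot'])
cv2.imwrite('pics/w2.png',w[...,::-1]);cv2.imwrite('pics/s2.png',a[...,::-1])
c=cam('wrist',s);print(proj(c,[[.495,.091,.075],[.46,.093,.075],[.53,.0895,.075],[.495,.212,.06]]).round(1).tolist())
```

```text
[[252.0, 93.3], [251.7, 131.6], [251.7, 53.3], [128.5, 100.7]]
```

View pics/w2.png

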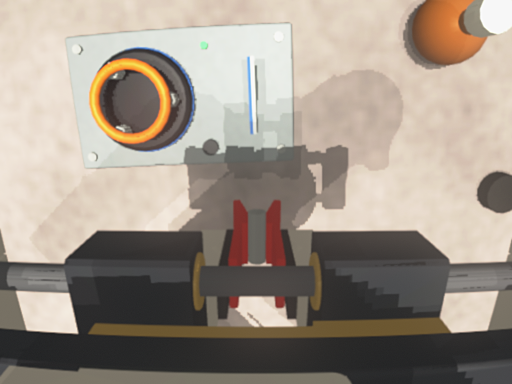

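The wrist view shows the fin's top edge from (249,57) to (253,133), the orange ring around (131,101) and the clamp held squeezed at (257,240). Measuring these now.

Run:
```python
from h import *
f=np.load('f2.npz');w=f['wrist'];s=dict(eef_pos=f['pos'],ee_rot=f['rot']);c=cam('wrist',s)
m=mask(w,(5,180,120),(22,255,255),(80,50,185,150));ce,st,l=blob(m)
k=max(cv2.findContours(l.astype(np.uint8),0,1)[0],key=cv2.contourArea).reshape(-1,2)
W=plane(c,k,.060);print('ring',cv2.minEnclosingCircle(W[:,:2].astype(np.float32)),st)
hsv=cv2.cvtColor(w,cv2.COLOR_RGB2HSV)
for r in(58,62,75,95,115,128,132):print(r,[tuple(v) for v in hsv[r,245:260].tolist()][::1])
blue=mask(w,(95,120,80),(130,255,255),(235,45,265,145));by,bx=np.nonzero(blue);print(by.min(),by.max(),np.polyfit(by,bx,1))
g=[(66,38),(290,23),(293,166),(85,168)];P=plane(c,g,.012);print('board',P.round(4).tolist());print([np.arctan2(*(P[i]-P[j])[[1,0]]).round(3) for i,j in((0,1),(3,2),(1,2),(0,3))])
```

```text
ring ((0.49420660734176636, 0.21174223721027374), 0.04119635000824928) [90, 59, 80, 84, 1606]
58 [(48, 5, 236), (102, 16, 235), (104, 89, 240), (105, 150, 242), (104, 95, 243), (23, 4, 249), (18, 5, 251), (30, 1, 248), (30, 3, 247), (42, 5, 241), (55, 7, 234), (50, 7, 231), (50, 7, 232), (45, 7, 232), (55, 7, 233)]
62 [(41, 9, 227), (95, 7, 225), (106, 80, 238), (105, 142, 242), (104, 111, 243), (98, 8, 245), (15, 6, 252), (15, 2, 249), (30, 4, 245), (39, 8, 230), (51, 8, 222), (55, 7, 222), (51, 8, 223), (55, 7, 223), (56, 8, 224)]
75 [(43, 8, 226), (45, 5, 225), (102, 44, 231), (105, 113, 240), (105, 143, 242), (103, 64, 244), (13, 9, 255), (10, 3, 251), (30, 2, 253), (33, 11, 232), (45, 14, 142), (60, 11, 142), (53, 15, 209), (51, 8, 224), (51, 8, 223)]
95 [(51, 8, 224), (41, 9, 225), (48, 6, 225), (104, 53, 232), (106, 119, 240), (105, 133, 241), (102, 46, 243), (17, 9, 254), (15, 2, 250), (15, 2, 254), (32, 17, 222), (49, 15, 132), (51, 13, 142), (46, 14, 206), (47, 8, 223)]
115 [(47, 12, 198), (48, 13, 198), (41, 14, 198), (94, 10, 196), (108, 81, 226), (106, 132, 239), (105, 121, 241), (102, 29, 243), (20, 6, 251), (30, 6, 248), (33, 13, 234), (38, 18, 173), (56, 10, 178), (57, 11, 200), (57, 11, 203)]
128 [(47, 9, 198), (49, 10, 198), (47, 12, 198), (42, 13, 198), (95, 15, 191), (109, 92, 203), (109, 142, 208), (109, 102, 212), (81, 8, 221), (27, 12, 235), (33, 12, 232), (32, 19, 179), (45, 11, 135), (51, 10, 175), (50, 12, 196)]
132 [(53, 12, 198), (53, 12, 198), (53, 12, 199), (46, 14, 200), (81, 9, 194), (108, 82, 202), (108, 136, 207), (109, 114, 210), (104, 34, 217), (34, 9, 230), (33, 11, 231), (38, 19, 205), (43, 14, 169), (56, 10, 182), (53, 11, 193)]
57 132 [4.19311588e-02 2.45637258e+02]
board [[0.5676, 0.2923, 0.012], [0.5658, 0.0481, 0.012], [0.4112, 0.0484, 0.012], [0.4213, 0.2943, 0.012]]
[np.float64(1.564), np.float64(1.53), np.float64(-0.003), np.float64(-0.014)]
```

Run:
```python
from h import *
f=np.load('f2.npz');w=f['wrist'];s=dict(eef_pos=f['pos'],ee_rot=f['rot']);c=cam('wrist',s);R=Ro.from_euler('xyz',s['ee_rot']).as_matrix()
P=plane(c,[(249.6,57),(252.7,133)],.075);d=P[0]-P[1];M=P.mean(0)
print(P.round(4).tolist(),np.linalg.norm(d),'yaw',np.arctan2(d[1],d[0]),M,'tool',R.T@(M-s['eef_pos']))
y=np.arctan2(d[1],d[0]);print('ring from fin',M[:2]+.12*np.array([-np.sin(y),np.cos(y)]))
# side check: where clamp's jaws vs model
cs=cam('side');O=R@np.array([0,0,-.0185])+s['eef_pos']
print(proj(cs,[M,O,O-[0,0,.036],O+[0,0,.048]]).round(1).tolist())
# held clamp visible in wrist: pivot/handles lateral offset
m=mask(w,(0,170,60),(7,255,255),(220,190,300,320))|mask(w,(174,170,60),(180,255,255),(220,190,300,320));ys,xs=np.nonzero(m)
for r in(205,215,225):print(r,xs[ys==r].min(),xs[ys==r].max())
print(proj(c,[s['eef_pos']-R@np.array([0,0,.0188])]))
a=f['side'];mm=mask(a,(0,150,50),(7,255,255),(150,80,350,260));print(blob(mm)[:2])
```

```text
[[0.5269, 0.0915, 0.075], [0.4587, 0.0922, 0.075]] 0.06825842519848495 yaw -0.009464451685926713 [0.49279092 0.09184148 0.075     ] tool [ 0.07363871 -0.00600208  0.16172503]
ring from fin [0.49392664 0.2118361 ]
[[234.8, 199.9], [206.3, 156.4], [207.5, 167.6], [204.6, 140.7]]Traceback (most recent call last):
  File "<stdin>", line 11, in <module>
    return umr_minimum(a, axis, None, out, keepdims, initial, where)
ValueError: zero-size array to reduction operation minimum which has no identity
```

{"method": "tcp_steps", "body": {
  "steps": [0.01,0.037,-0.003,0,-0.03,0.01,0.0735,-0.006,0,-0.03,0.01,0.0735,-0.006,0.03,-0.03,0.01,0.0735,-0.006,0.065,-0.03,0.01,0.0735,-0.006,0.088,-0.03,0.01,0.0735,-0.006,0.094,-0.03,0.01,0.0735,-0.006,0.094,-0.03,0.01,0.0735,-0.006,0.094,-0.03],
  "grip_force": 30
}}

```text
t: 5.7
eef_pos: [0.4948, 0.0911, 0.1453]
ee_rot: [3.141, -0.001, -0.022]
force: [0.3, -0.8, 0.5]
width: 0.0234
gripper_force: 30.0
```

Run:
```python
from h import *
s=arm.get_state();w=arm.grab_frame("wrist");a=arm.grab_frame("side");sc=arm.grab_frame("scene")
cv2.imwrite('pics/w3.png',np.hstack([w[100:340,130:380],cv2.resize(a[140:240,180:280],(240,240)),cv2.resize(sc[130:230,200:300],(240,240))])[...,::-1])
R=Ro.from_euler('xyz',s['ee_rot']).as_matrix();print(R.T@(np.array([.4928,.0918,.0985])-s['eef_pos']))
```

```text
[-0.00201813 -0.00065938  0.04684174]
```

View pics/w3.png

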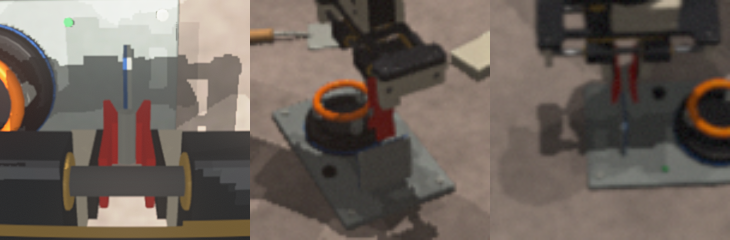

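The fin (crop column 127) is centred between the handles (110–145), and the scene view agrees. Lowering now.

{"method": "tcp_steps", "body": {
  "steps": [0.01,-0.002,-0.0006,0.012,0,0.01,-0.002,-0.0006,0.025,0,0.01,-0.002,-0.0006,0.036,0,0.01,-0.002,-0.0006,0.042,0,0.01,-0.002,-0.0006,0.045,0,0.01,-0.002,-0.0006,0.047,0,0.01,-0.002,-0.0006,0.047,0],
  "grip_force": 30
}}

```text
t: 6.43
eef_pos: [0.4923, 0.0922, 0.0981]
ee_rot: [3.141, -0.0, -0.02]
force: [1.0, -4.8, 0.4]
width: 0.0236
gripper_force: 30.0
```

{"method": "tcp_steps", "body": {
  "steps": [0.01,0,0,0.001,0,0.01,0,0,0.002,0,0.01,0,0,0.003,0,0.01,0,0,0.003,0],
  "grip_force": 30
}}

```text
t: 6.77
eef_pos: [0.4927, 0.0922, 0.0976]
ee_rot: [3.141, -0.002, -0.02]
force: [-9.0, -4.6, 25.1]
width: 0.0237
gripper_force: 30.0
```

{"method": "tcp_steps", "body": {
  "steps": [0.01,0,0.001,-0.002,0,0.01,0,0.001,-0.002,0],
  "grip_force": 30
}}

```text
t: 6.93
eef_pos: [0.4928, 0.092, 0.0979]
ee_rot: [-3.14, -0.002, -0.021]
force: [-1.4, -1.7, 6.1]
width: 0.0233
gripper_force: 30.0
```

{"method": "tcp_steps", "body": {
  "steps": [0.028,0,0,0,0,0.034,0,0,0,0,0.04,0,0,0,0,0.046,0,0,0,0,0.055,0,0,0,0,0.07,0,0,0,0,0.088,0,0,0,0,0.088,0,0,0,0,0.088,0,0,0,0,0.088,0,0,-0.02,0,0.088,0,0,-0.06,0,0.088,0,0,-0.1,0,0.088,0,0,-0.13,0,0.088,-0.07,0,-0.13,0,0.088,-0.07,0,-0.13,0,0.088,-0.07,0,-0.13,0,0.088,-0.07,0,-0.13,0]
}}

```text
t: 8.35
eef_pos: [0.4212, 0.0931, 0.2274]
ee_rot: [-3.14, -0.002, -0.019]
force: [0.5, 0.5, -1.3]
width: 0.0875
gripper_force: 0.0
```

Run:
```python
from h import *
s=arm.get_state();w=arm.grab_frame("wrist");a=arm.grab_frame("side");sc=arm.grab_frame("scene")
np.savez('f4.npz',wrist=w,side=a,scene=sc,pos=s['eef_pos'],rot=s['ee_rot'])
cv2.imwrite('pics/w4.png',np.hstack([w[0:240,80:400],cv2.resize(a[150:230,190:270],(240,240)),cv2.resize(sc[140:220,215:295],(240,240))])[...,::-1])
```

```text
(no output)
```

View pics/w4.png

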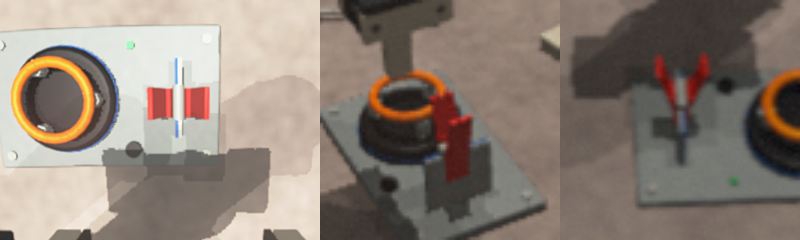

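The clamp sits upright and symmetric on the fin, closed (about 47 mm over the handles) and released. Next is the flask.

{"method": "tcp_steps", "body": {
  "steps": [0.07,0.063,0.21,0,0,0.07,0.063,0.21,0,0,0.07,0.063,0.21,0,0,0.07,0.063,0.21,0,0,0.07,0.063,0.21,0,0,0.07,0.063,0.21,0,0,0.07,0.063,0.21,0,0,0.07,0.063,0.21,0,0],
  "grip_force": 40
}}

```text
t: 9.17
eef_pos: [0.4809, -0.1194, 0.2255]
ee_rot: [3.141, 0.002, -0.024]
force: [0.1, 0.6, 0.2]
width: 0.07
gripper_force: 0.0
```

Run:
```python
from h import *
s=arm.get_state();w=arm.grab_frame("wrist");c=cam('wrist',s);R=Ro.from_euler('xyz',s['ee_rot']).as_matrix()
cv2.imwrite('pics/w5.png',w[...,::-1])
p=proj(c,[[.556,-.118,.11],[.556,-.118,.032]]);print(p)
u=p[0].astype(int);m=mask(w,(0,0,190),(179,45,255),(u[0]-40,max(u[1]-40,0),u[0]+40,u[1]+40));ce,st,l=blob(m)
k=max(cv2.findContours(l.astype(np.uint8),0,1)[0],key=cv2.contourArea).reshape(-1,2);W=plane(c,k,.11);cc,r=cv2.minEnclosingCircle(W[:,:2].astype(np.float32));print('cap',st,cc,r)
m=mask(w,(3,120,80),(22,255,255),(max(0,int(p[1][0])-70),max(int(p[1][1])-70,0),int(p[1][0])+70,int(p[1][1])+70));ce,st,l=blob(m);print('belly',st)
print('tool',R.T@(np.array([*cc,.078])-s['eef_pos']))
```

```text
[[253.76971231  94.05696895]
 [254.42753533  93.7893836 ]]
cap [213, 54, 80, 80, 1698] (0.555117666721344, -0.11689282953739166) 0.04353417828679085
belly [216, 56, 73, 74, 2615]
tool [ 0.07446957 -0.00430933  0.14736878]
```

View pics/w5.png

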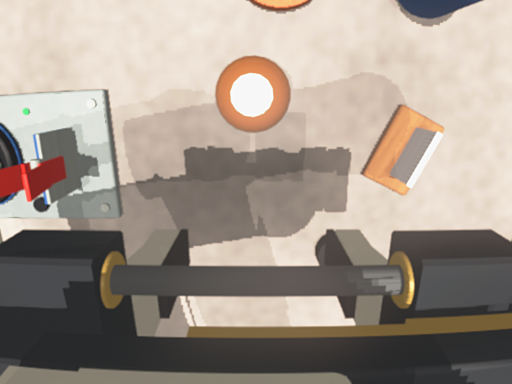

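The cap centre is at (251.5,94.5); the automatic mask merged with the background. The belly centre at (252.5,93) agrees, so the flask is at about (0.5557,-0.116).

{"method": "tcp_steps", "body": {
  "steps": [0.07,0.037,-0.0025,0,0,0.07,0.0747,-0.005,0,0,0.07,0.0747,-0.005,0.03,0,0.07,0.0747,-0.005,0.065,0,0.07,0.0747,-0.005,0.1,0,0.07,0.0747,-0.005,0.13,0,0.07,0.0747,-0.005,0.1455,0,0.07,0.0747,-0.005,0.147,0,0.07,0.0747,-0.005,0.147,0,0.05,0.0747,-0.005,0.147,0,0.04,0.0747,-0.005,0.147,0,0.03,0.0747,-0.005,0.147,0,0.02,0.0747,-0.005,0.147,0,0.02,0.0747,-0.005,0.147,0,0.02,0.0747,-0.005,0.147,0,0.02,0.0747,-0.005,0.147,0],
  "grip_force": 45
}}

```text
t: 10.55
eef_pos: [0.5557, -0.1151, 0.08]
ee_rot: [3.141, -0.001, -0.021]
force: [0.5, -1.5, 2.6]
width: 0.0328
gripper_force: 45.0
```

{"method": "tcp_steps", "body": {
  "steps": [0.02,0,0,-0.01,0,0.02,0,0,-0.03,0,0.02,0,0,-0.06,0,0.02,0,0,-0.095,0,0.02,0,0,-0.13,0,0.02,0,0,-0.155,0,0.02,0,0,-0.165,0,0.02,-0.004,-0.02,-0.165,0,0.02,-0.0686,-0.3256,-0.165,0,0.02,-0.0686,-0.3256,-0.165,0,0.02,-0.0686,-0.3256,-0.165,0,0.02,-0.0686,-0.3256,-0.165,0,0.02,-0.0686,-0.3256,-0.165,0,0.02,-0.0686,-0.3256,-0.165,0,0.02,-0.0686,-0.3256,-0.165,0,0.02,-0.0686,-0.3256,-0.165,0,0.02,-0.0686,-0.3256,-0.165,0,0.02,-0.0686,-0.3256,-0.165,0,0.02,-0.0686,-0.3256,-0.165,0],
  "grip_force": 45
}}

```text
t: 12.13
eef_pos: [0.4931, 0.2117, 0.2438]
ee_rot: [3.141, 0.001, -0.021]
force: [-0.1, -1.0, -2.1]
width: 0.0332
gripper_force: 45.0
```

Run:
```python
from h import *
s=arm.get_state();a=arm.grab_frame("side");sc=arm.grab_frame("scene");w=arm.grab_frame("wrist")
R=Ro.from_euler('xyz',s['ee_rot']).as_matrix();print(R.T@(np.array([.494,.2118,.109])-s['eef_pos']),s['t'])
cv2.imwrite('pics/p6.png',np.hstack([cv2.resize(a[100:220,170:270],(300,360)),cv2.resize(sc[110:230,230:350],(360,360)),])[...,::-1])
```

```text
[ 0.0011207  -0.00030445  0.13482938] 12.1333
```

View pics/p6.png

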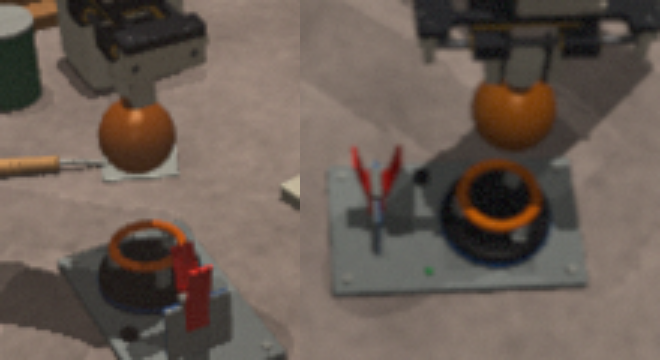

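The flask hangs upright above the ring and the clamp is still in place on the fin. Lowering now.

{"method": "tcp_steps", "body": {
  "steps": [0.02,0.001,-0.0003,0.035,0,0.02,0.001,-0.0003,0.07,0,0.02,0.001,-0.0003,0.095,0,0.02,0.001,-0.0003,0.105,0,0.02,0.001,-0.0003,0.11,0,0.02,0.001,-0.0003,0.114,0,0.02,0.001,-0.0003,0.118,0,0.02,0.001,-0.0003,0.118,0],
  "grip_force": 55
}}

```text
t: 12.95
eef_pos: [0.495, 0.2121, 0.1275]
ee_rot: [-3.141, -0.001, -0.021]
force: [-1.6, -3.9, 3.5]
width: 0.0325
gripper_force: 55.0
```

{"method": "tcp_steps", "body": {
  "steps": [0.02,-0.0005,0.0007,0.004,0,0.02,-0.0005,0.0007,0.008,0,0.02,-0.0005,0.0007,0.012,0,0.02,-0.0005,0.0007,0.015,0,0.02,-0.0005,0.0007,0.016,0,0.02,-0.0005,0.0007,0.016,0,0.02,-0.0005,0.0007,0.016,0,0.02,-0.0005,0.0007,0.016,0],
  "grip_force": 60
}}

```text
t: 13.62
eef_pos: [0.4949, 0.212, 0.1126]
ee_rot: [-3.14, -0.002, -0.02]
force: [-4.3, -3.0, 8.4]
width: 0.0327
gripper_force: 60.0
```

{"method": "tcp_steps", "body": {
  "steps": [0.02,-0.0007,0.0003,0.001,0,0.02,-0.0007,0.0003,0.002,0,0.02,-0.0007,0.0003,0.003,0,0.02,-0.0007,0.0003,0.003,0,0.02,-0.0007,0.0003,0.003,0,0.02,-0.0007,0.0003,0.003,0],
  "grip_force": 60
}}

```text
t: 14.12
eef_pos: [0.4954, 0.212, 0.1119]
ee_rot: [-3.139, -0.005, -0.019]
force: [-7.6, -5.8, 24.6]
width: 0.0326
gripper_force: 60.0
```

Run:
```python
from h import *
s=arm.get_state();a=arm.grab_frame("side");sc=arm.grab_frame("scene")
print(s['force'],s['eef_pos'])
cv2.imwrite('pics/p7.png',np.hstack([cv2.resize(a[120:220,170:270],(390,390)),cv2.resize(sc[110:230,230:350],(390,390)),])[...,::-1])
```

```text
[-7.58569735 -5.8375364  24.57781224] [0.49543739 0.21202128 0.11185037]
```

View pics/p7.png

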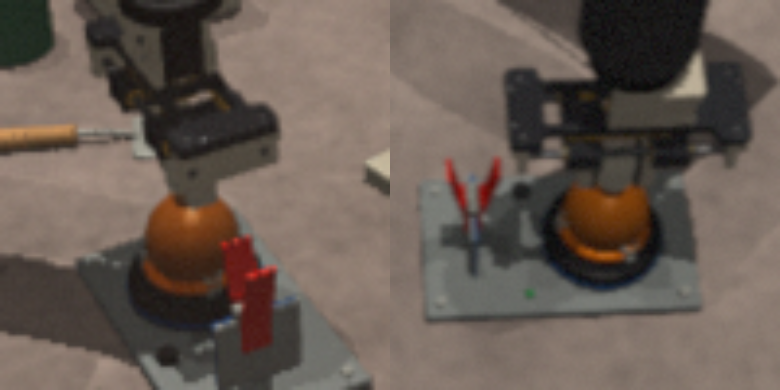

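The flask is upright and seated with the ring down near the housing. The press force jumped from 8 N to 25 N over under 1 mm of travel, so the ring is at its stop. The clamp is still on the fin, so I'm handing in.

```bash
python3 -c "
from station import arm
print(arm.job_done());s=arm.get_state();print(s['t'],s['force'])"
```

```text
the job is handed in; nothing more can be done
None
the job is handed in; nothing more can be done
```

The job is handed in at about 14 s, though no verdict was printed: the clamp is closed and released on the fin's middle, and the arm is still holding the flask upright in the ring, pressed to its stop at about 25 N.

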